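# Clear the packing board and hang up the ice tamper

### The job

Clear down the fish-packing station: first lay the cold brick from the cutting board flat on the bottom of the open carton. Then lift the ice tamper out of its caddy and stand it upright on the cleared board, let go of it, take it again across the edges of its head so that its eye is free, and hang it by the eye on the peg of the drying stand. Leave the jar, the tape roll and the spray bottle where they are.

Things in the scene. Friction and masses are not known exactly. Their poses are not given: they have to be found in the camera images.
- board: Fixed white cutting board, 170 (its x) x 210 (its y) x 12 mm thick, flat on the table; origin at the centre of its underside, z up. The brick starts on it.
- brick: Loose hard-shell cold brick, a rounded slab 120 (its x) x 56 (its y) x 28 mm (z), 0.3 kg, lying flat on the board; origin at the centre of its underside. Grip across the 56 mm width.
- carton_floor (a point): Centre of the inner floor (4 mm above the table) of the fixed shallow white carton, open on top: inside 192 (x) x 152 (y) mm, walls 4 mm, rim 60 mm above the table; its four flaps are folded outward and down, reaching about 20 mm beyond the walls. Axes along the carton's sides, z up.
- caddy: Fixed steel tool caddy 100 (its x) x 150 (its y) mm, floor 6 mm thick; origin: centre of its underside. Three walls 5 mm thick, 140 mm high, at y = -72.5, 0, +72.5 mm make two bays 67.5 mm wide (centres y = -36, +36 mm); the ends at x = -47.5 and +47.5 mm are only 41 mm high. The tamper stands in one bay, the jar in the other.
- tamper: Loose ice tamper, 0.4 kg, 140 mm tall: steel foot plate 80 (its x) x 60 (y) x 14 mm, white stem 14 (x) x 30 (y) mm, and from 84 mm up a flat head 14 (x) x 50 (y) mm with the eye through it along x. Origin: centre of the foot's underside, z up. In the caddy it stands with x along the caddy's x: there only the faces (14 mm) can be gripped, not the edges (50 mm); a grip on the faces blocks the eye.
- eye (a point): Centre of the tamper's eye, a round hole of 26 mm diameter through the head along the tamper's x, 120 mm above the foot's underside (20 mm below the top).
- stand: Fixed steel drying stand; origin on the table at the foot of its post (20 x 24 mm, 205 mm tall). Base plate 12 mm thick, from its x = -75 to +25 mm, 110 mm wide (y). One peg, 10 mm thick, juts from the post along the stand's -x and rises 12 degrees (0.21 rad) towards a 14 mm ball tip.
- peg_root (a point): Peg axis where it leaves the post, at stand x = -10 mm, 192 mm above the table.
- peg_tip (a point): Centre of the peg's ball tip, at stand x = -105 mm, 212 mm above the table.
- jar: Bystander: loose closed jar, 56 mm diameter, 95 mm tall, standing in the caddy's other bay; origin at the centre of its underside.
- tape: Bystander: loose tape roll lying flat, 90 mm diameter, 48 mm tall; origin at the centre of its underside.
- spray: Bystander: loose bottle, 60 mm diameter, 150 mm tall; origin at the centre of its underside.
Things that resemble listed ones, but are neither listed nor needed, are in the scene too. What is meant by the brick is not turquoise, and is the larger of those in its own colour.

How it is judged:
By the outcome, as a careful person would: the job done as asked, in the order asked, and still so for the second after the job is handed in, with the robot touching nothing.
It also fails if it takes over 72 s, if anything falls off the work surface, if the arm or the gripper's body presses on something with over 40 N, if the wrist force passes 120 N, or if a joint passes its speed limit or range.

### The arm

A 6-joint arm with a two-finger parallel gripper is mounted at the origin on the work surface. World frame = base frame: x ahead of the robot, y to its left, z up, the work surface at z = 0. Lengths are in m, angles in degrees, forces in N, time in s.
With the tool pointing down it reaches from about 0.375 to 0.9 m from the base axis. Payload 3.1 kg.
Tool frame: the origin (TCP) lies between the finger pads; the fingertips stand 11 mm ahead of it and the grasp point (between the pads) lies 8 mm behind it; z points along the fingers, y is the line along which they close (so a half turn about z gives the same grasp; the last joint's range is limited). The gripper opens to 87 mm and grips with 3 to 60 N. Pads are 19 mm wide; open, the fingers measure 117 mm over their backs; the gripper's body (75 mm by 190 mm) begins 51 mm behind the grasp point.
Start: joints at [-10.227, 30.224, 82.088, -0, 67.689, -10.227], TCP at [0.625, 0, 0.234] pointing down, gripper open.
Joint ranges: [-176.69, 176.69], [-43.24, 126.21], [12.49, 139.97], [-82, 262], [0, 151.66], [-163.58, 163.58]. Speed limits (degrees/s): [159.86, 159.86, 180, 180, 180, 180].

### API

Orientations are given as a 3x3 rotation matrix whose columns are the frame's x, y, z axes.
In Python, from rig import bot, viewer, workorder, models gives the robot as it stands.
- The arm moves only by the shell command python3 -m jog 'ROWS'. ROWS is JSON, a list of rows, each a list of 7 numbers: the opening, from 0 (shut) to 1 (fully open), then the shift along the tool's x, y, z in m, then the turn, a rotation vector about the tool's x, y, z in degrees. In form: [[claw, x, y, z, ax, ay, az], ...]. A call has 1 to 20 rows; each row is the pose to reach, as a shift and turn from the pose commanded when the call began, along the tool's axes at that moment; what a row does not reach only later rows make up. A row lasts 1/8 s, in which the tool goes at most 62.5 mm and 10.7 degrees, less where a joint would pass 70% of its speed; a pose out of reach is approached as far as the arm can. A call with a gripper value outside its range is refused whole. The fingers move at their own pace and stop on an object; the grip force is fixed at half the most. Time passes only in rows, so rows that repeat a pose let the fingers close. It gives the time, the measured TCP pose, the force, the opening and the grip force at its end, in the units of the state.
- bot.read_state(): the state, without advancing time (a new reading comes with each control period).
- viewer.capture(name): name is "scene" or "side" or "wrist"; returns (picture, depth): 480x640x3 uint8, blue, green, red; 480x640 float32, m along the optical axis (not along the pixel's ray), 0 where there is no reading.
- viewer.camera_info(name): a dict with "fx", "fy", "cx", "cy" (pixels), "dist_coeffs" ([k1, k2, p1, p2, k3] as OpenCV has them; the pictures are not rectified), "world_to_cam" (4x4, takes a point from world to camera coordinates). Camera axes: x right, y down, z forward; pixel columns grow to the right and rows downward; lengths in m; the calibration is good to about 2 mm. A picture is of the moment at which its call begins: read the wrist's pose just before it. camera_info takes no time and is no camera call; for the wrist camera it gives the pose at the moment of the call.
- workorder.hand_in(): hands the job in; it is judged then, once.
Trained networks look in the newest picture that a camera, given by its name, has taken for a name from the list of things; names that differ only in an ending like _2 or _b are one class to them, and where a whole thing is asked for, a point or a joint stands for the part that bears it (a point fixed in the world has none). Each returns a list of dicts, best first, with "p" (0 to 1); they miss things now and then, are a little off and sometimes report something else, mostly with a low value. They report only what shows in the picture. A call takes as long as a camera call. They do not tell look-alikes from the thing itself.
- models.outline_of(camera, thing): "mask" (480x640 bool, what is visible of it).
- models.tip_of(camera, thing): "xyz" ([x, y, z] in m, in world coordinates, good to about 4 mm: a listed point, or the origin of a listed thing).
The state is a dict: "time_s": time; "joint_positions": joint angles; "qvel": joint speeds; "tau": joint torques, N m; "position": TCP position; "tcp_rot": TCP orientation; "force": force on the tool from outside, world axes, zero at the start; "moment": the same for the moment, N m; "opening": opening from 0.0 (shut) to 1.0 (fully open); "grasp_force": force on a finger pad.
Only numpy, scipy, OpenCV 4.12 (cv2) and the standard library are available. Lean on these libraries where they do the work, as an engineer would, in place of code of your own. Each camera call takes 0.05 s, during which the arm holds its last target. There are 200 camera calls.

## Working session

There is one attempt and no reset: what is moved stays moved. The work goes in short steps, Python scripts to look and compute and a shell command to move; the robot and the scene stay as the last step left them, time stands still between calls to the robot, and variables do not carry over. Pictures are saved under pics/ and viewed, at most 10 in all, crops included, and the job is handed in when it is done.

```bash
ls; mkdir -p pics; python3 - <<'E'
from rig import bot, viewer, workorder, models
import cv2, numpy as np
s=bot.read_state(); print(s['time_s'],s['position'],s['tcp_rot'],s['opening'])
for c in ("scene","side"):
    im,d=viewer.capture(c); cv2.imwrite(f"pics/{c}0.png",im)
    for t in ["board","brick","carton_floor","caddy","tamper","eye","stand","peg_root","peg_tip","jar","tape","spray"]:
        r=models.tip_of(c,t)
        print(c,t,[(round(q['p'],2),np.round(q['xyz'],3).tolist()) for q in r[:4]])
print(bot.read_state()['time_s'])
E
```

```text
pics
0.0 [6.24307840e-01 1.58878495e-04 2.32587685e-01] [[-1.23848166e-05  9.99997848e-01 -2.07436284e-03]
 [ 9.99999931e-01  1.31529299e-05  3.70275536e-04]
 [ 3.70302023e-04 -2.07435811e-03 -9.99997780e-01]] 0.9992414258266007
scene board [(0.77, [0.45, -0.058, 0.001])]
scene brick [(0.96, [0.232, -0.302, 0.008]), (0.76, [0.376, -0.257, 0.002]), (0.72, [0.445, -0.063, 0.01])]
scene carton_floor [(0.95, [0.477, 0.333, 0.003])]
scene caddy [(0.86, [0.521, -0.335, 0.0])]
scene tamper [(0.81, [0.52, -0.298, 0.006]), (0.44, [0.718, 0.028, 0.188])]
scene eye [(0.92, [0.522, -0.295, 0.125])]
scene stand [(0.64, [0.73, 0.035, 0.001]), (0.27, [0.527, -0.369, 0.005])]
scene peg_root [(0.87, [0.717, 0.031, 0.188])]
scene peg_tip [(0.9, [0.627, 0.014, 0.21])]
scene jar [(0.84, [0.527, -0.37, 0.004])]
scene tape [(0.81, [0.664, -0.278, -0.001])]
scene spray [(0.77, [0.734, 0.329, -0.002]), (0.28, [0.517, -0.337, -0.001])]
side board []
side brick [(0.85, [0.237, -0.302, -0.001]), (0.83, [0.378, -0.262, -0.002]), (0.82, [0.442, -0.063, 0.012])]
side carton_floor [(0.75, [0.472, 0.332, 0.003]), (0.44, [0.625, 0.009, 0.213])]
side caddy [(0.74, [0.523, -0.33, -0.003])]
side tamper [(0.68, [0.517, -0.302, 0.008]), (0.3, [0.52, -0.302, 0.125])]
side eye [(0.56, [0.519, -0.301, 0.125])]
side stand [(0.63, [0.728, 0.037, 0.003])]
side peg_root [(0.81, [0.721, 0.035, 0.19])]
side peg_tip [(0.71, [0.623, 0.01, 0.213]), (0.7, [0.519, -0.302, 0.126])]
side jar [(0.72, [0.526, -0.37, 0.007]), (0.48, [0.442, -0.062, 0.012]), (0.34, [0.523, -0.331, -0.004])]
side tape [(0.59, [0.661, -0.279, -0.002]), (0.18, [0.438, -0.062, 0.012])]
side spray [(0.61, [0.733, 0.326, -0.002])]
1.3
```

View pictures.

View pics/scene0.png

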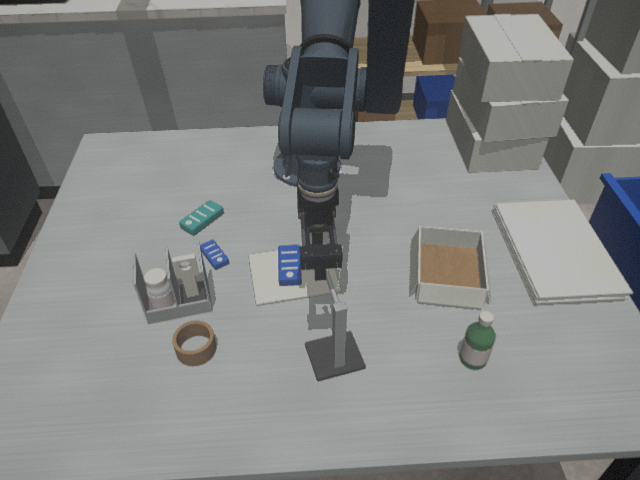

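View pics/side0.png

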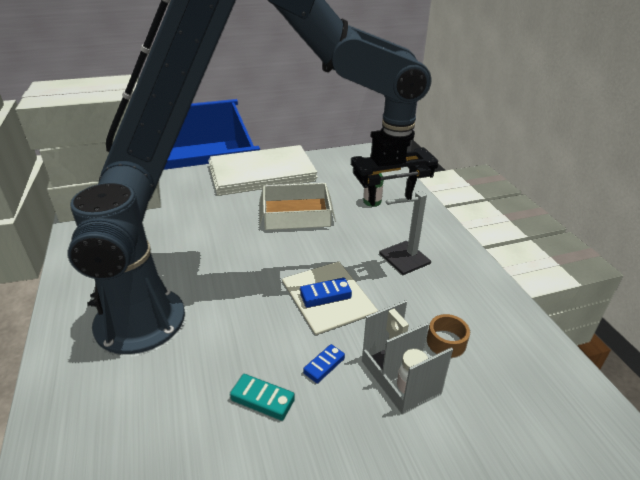

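The scene view shows the turquoise brick at (200,217), a small blue one at (214,254) and a large blue one on the board at (289,265). The brick meant is the one at (289,265), because it is not turquoise, is the larger of the two blue ones and lies on the board. I'll confirm this in a crop. The tamper stands in the caddy's right bay at (187,275), the carton is at (450,267) and the stand at (337,340).

```bash
cat > h.py <<'E'
from rig import bot, viewer, workorder, models
import cv2, numpy as np
def rays(ci,uv):
    K=np.array([[ci['fx'],0,ci['cx']],[0,ci['fy'],ci['cy']],[0,0,1]])
    return cv2.undistortPoints(np.float64(uv).reshape(-1,1,2),K,np.array(ci['dist_coeffs'])).reshape(-1,2)
def cloud(ci,depth,mask):
    v,u=np.nonzero(mask&(depth>0)); z=depth[v,u]
    n=rays(ci,np.c_[u,v]); P=np.c_[n*z[:,None],z]
    T=np.linalg.inv(np.array(ci['world_to_cam'])); return P@T[:3,:3].T+T[:3,3]
def plane(ci,uv,h):
    n=rays(ci,uv); T=np.linalg.inv(np.array(ci['world_to_cam'])); d=np.c_[n,np.ones(len(n))]@T[:3,:3].T
    return T[:3,3]+d*((h-T[2,3])/d[:,2])[:,None]
def rect(P):
    (c,s,a)=cv2.minAreaRect(np.float32(P[:,:2]*1000))
    if s[0]<s[1]: s=(s[1],s[0]); a+=90
    return np.round(c,1),np.round(s,1),round((a+90)%180-90,1)  # centre mm, long/short, yaw of long
def proj(ci,P):
    T=np.array(ci['world_to_cam']); K=np.array([[ci['fx'],0,ci['cx']],[0,ci['fy'],ci['cy']],[0,0,1]])
    return cv2.projectPoints(np.float64(P),cv2.Rodrigues(T[:3,:3])[0],T[:3,3],K,np.array(ci['dist_coeffs']))[0].reshape(-1,2)
E
python3 - <<'E'
from h import *
for c in ("scene","side"):
    im,d=viewer.capture(c); ci=viewer.camera_info(c)
    print(c,np.round(np.linalg.inv(np.array(ci['world_to_cam']))[:3,3],2))
    for t in ["brick","board","carton_floor","caddy","tamper","stand"]:
        for q in models.outline_of(c,t)[:3]:
            m=q['mask']; 
            if m.sum()<20: continue
            P=cloud(ci,d,m); v,u=np.nonzero(m)
            zt=np.percentile(P[:,2],[5,50,95])
            top=P[abs(P[:,2]-zt[2])<.006]
            print(t,round(q['p'],2),(u.mean().round(),v.mean().round()),m.sum(),'z',np.round(zt,3),'all',rect(P),'top',rect(top))
    if c=="scene":
        cv2.imwrite("pics/crop1.png",cv2.resize(im[190:310,170:330],None,fx=5,fy=5,interpolation=cv2.INTER_CUBIC))
ci=viewer.camera_info("wrist");T=np.linalg.inv(np.array(ci['world_to_cam']));print(np.round(T,3),ci['fx'])
E
```

```text
scene [ 1.39 -0.04  1.02]
brick 0.7 (np.float64(201.0), np.float64(218.0)) 823 z [0.007 0.026 0.031] all (array([ 236.9, -300.7]), array([123.5,  60.9]), -41.4) top (array([ 236.9, -302.4]), array([119.4,  58.7]), -39.8)
brick 0.63 (np.float64(289.0), np.float64(265.0)) 828 z [0.024 0.039 0.043] all (array([449.3, -64.7]), array([118.1,  54.6]), 1.9) top (array([448.6, -64.9]), array([116.1,  53.1]), 0.8)
board 0.8 (np.float64(284.0), np.float64(281.0)) 2506 z [0.007 0.012 0.015] all (array([536.4, -43.9]), array([353.7, 209.2]), 8.0) top (array([457.1, -54.7]), array([208.8, 173.4]), -82.2)
carton_floor 0.66 (np.float64(449.0), np.float64(266.0)) 5545 z [0.002 0.019 0.06 ] all (array([457.4, 339.7]), array([276.8, 189.2]), -11.9) top (array([478.1, 332.5]), array([210.7, 166.4]), -11.4)
carton_floor 0.63 (np.float64(285.0), np.float64(281.0)) 2562 z [0.006 0.011 0.016] all (array([506.9, -44.4]), array([358.9, 203.9]), 46.8) top (array([457.4, -54.5]), array([210. , 171.6]), -83.0)
carton_floor 0.63 (np.float64(189.0), np.float64(279.0)) 1086 z [0.017 0.072 0.146] all (array([ 467.7
[... 2073 characters left out ...]
p.float64(392.0), np.float64(332.0)) 499 z [0.018 0.119 0.146] all (array([ 505.1, -300.4]), array([53. , 43.3]), -81.9) top (array([ 518.9, -299.9]), array([50.1, 15.5]), -82.6)
stand 0.55 (np.float64(408.0), np.float64(239.0)) 1848 z [0.    0.013 0.205] all (array([763.8, 162. ]), array([447.8, 142.9]), 65.9) top (array([687. ,  19.5]), array([109.6,  25.4]), 17.0)
stand 0.27 (np.float64(373.0), np.float64(195.0)) 230 z [0.005 0.037 0.074] all (array([636.6, 146.1]), array([408.8,  60.7]), 62.4) top (array([737.2, 298.5]), array([23.8,  7.8]), 12.7)
[[ 1.     0.    -0.001  0.626]
 [-0.    -0.954 -0.301  0.082]
 [-0.001  0.301 -0.954  0.384]
 [ 0.     0.     0.     1.   ]] 417.4580574705626
```

View pics/crop1.png

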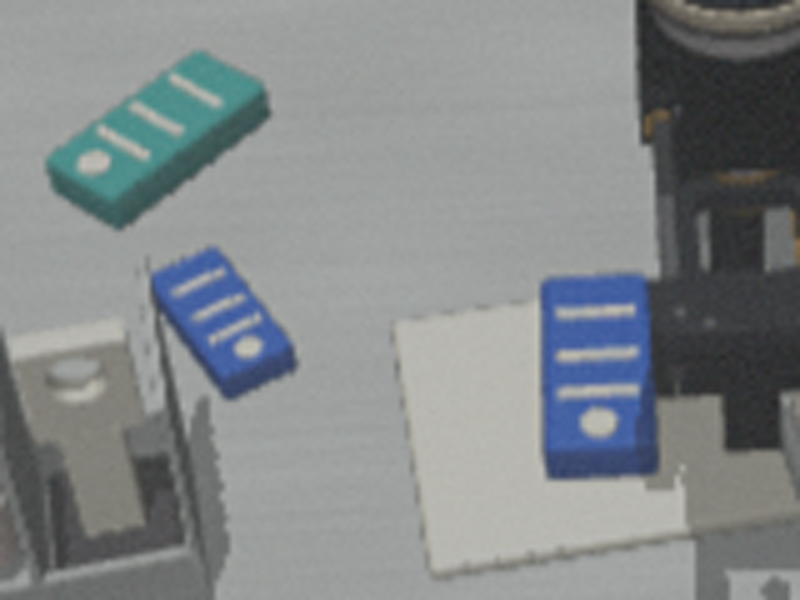

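The crop confirms it: the large blue brick on the board is the one meant. The other blue brick is clearly smaller and lies off the board. I'll rise clear of the peg, then go above the brick.

```bash
python3 -m jog '[[1,0,0,-0.04,0,0,0],[1,-0.06,-0.06,-0.04,0,0,-10],[1,-0.065,-0.12,-0.03,0,0,-20],[1,-0.065,-0.18,0,0,0,-30],[1,-0.065,-0.18,0.03,0,0,-40],[1,-0.065,-0.18,0.03,0,0,-50],[1,-0.065,-0.18,0.03,0,0,-60],[1,-0.065,-0.18,0.03,0,0,-70],[1,-0.065,-0.18,0.03,0,0,-80],[1,-0.065,-0.18,0.03,0,0,-90],[1,-0.065,-0.18,0.03,0,0,-90],[1,-0.065,-0.18,0.03,0,0,-90]]'
python3 - <<'E'
from h import *
s=bot.read_state(); print(s['time_s'],np.round(s['position'],4),np.round(s['joint_positions'],1)); print(np.round(s['tcp_rot'],3))
ci=viewer.camera_info("wrist"); im,d=viewer.capture("wrist"); cv2.imwrite("pics/w1.png",im)
for t in ["brick","board"]:
    for q in models.outline_of("wrist",t)[:3]:
        m=q['mask']; P=cloud(ci,d,m); 
        if len(P)<50: continue
        zt=np.percentile(P[:,2],[5,50,95]); top=P[abs(P[:,2]-zt[1])<.006]
        print(t,round(q['p'],2),m.sum(),np.round(zt,3),rect(top))
        v,u=np.nonzero(m); print(u.min(),u.max(),v.min(),v.max())
    print([(q['p'],np.round(q['xyz'],3)) for q in models.tip_of("wrist",t)])
E
```

```text
time_s: 3.5
position: [0.445, -0.065, 0.2036]
tcp_rot: [[-1.0, 0.002, 0.0], [0.002, 1.0, -0.0], [-0.0, -0.0, -1.0]]
force: [-0.1, 0.9, 0.6]
opening: 0.997
grasp_force: 0.0
3.5 [ 0.445  -0.065   0.2036] [ -22.6   19.5  108.3    0.    52.2 -112.5]
[[-1.     0.002  0.   ]
 [ 0.002  1.    -0.   ]
 [-0.    -0.    -1.   ]]
brick 0.82 7293 [0.009 0.021 0.022] (array([ 377.3, -259.2]), array([90.7, 43.4]), 30.3)
4 122 66 190
brick 0.56 10547 [0.037 0.04  0.041] (array([442.8, -64.7]), array([118.3,  56.1]), 0.0)
272 347 137 286
[(0.89, array([ 0.443, -0.062,  0.011])), (0.63, array([ 0.376, -0.262,  0.003]))]
board 0.93 36952 [0.01  0.012 0.013] (array([452.5, -56.4]), array([210.8, 169.7]), -82.0)
178 445 99 321
board 0.55 1834 [0.003 0.011 0.012] (array([657.5,  18.6]), array([110.7,  24.6]), -88.1)
337 446 402 428
[]
```

```bash
python3 -m jog '[[1,0.002,0,0.06,0,0,0],[1,0.002,0,0.12,0,0,0],[1,0.002,0,0.15,0,0,0],[1,0.002,0,0.17,0,0,0],[1,0.002,0,0.177,0,0,0],[1,0.002,0,0.177,0,0,0],[0.5,0.002,0,0.177,0,0,0],[0.5,0.002,0,0.177,0,0,0],[0.5,0.002,0,0.177,0,0,0],[0.5,0.002,0,0.177,0,0,0],[0.5,0.002,0,0.177,0,0,0],[0.5,0.002,0,0.177,0,0,0],[0.5,0.002,0,0.177,0,0,0]]'
```

```text
time_s: 5.38
position: [0.4431, -0.0649, 0.0269]
tcp_rot: [[-1.0, 0.0, 0.0], [0.0, 1.0, -0.0], [-0.0, -0.0, -1.0]]
force: [-0.2, 1.4, 6.5]
opening: 0.642
grasp_force: 30.0
```

```bash
python3 -m jog '[[0.5,0,0,-0.03,0,0,0],[0.5,0,0,-0.08,0,0,0],[0.5,0,0.03,-0.123,0,0,0],[0.5,-0.01,0.08,-0.123,0,0,4],[0.5,-0.02,0.13,-0.123,0,0,8],[0.5,-0.034,0.18,-0.123,0,0,11.3],[0.5,-0.034,0.23,-0.123,0,0,11.3],[0.5,-0.034,0.28,-0.123,0,0,11.3],[0.5,-0.034,0.33,-0.123,0,0,11.3],[0.5,-0.034,0.37,-0.123,0,0,11.3],[0.5,-0.034,0.398,-0.123,0,0,11.3],[0.5,-0.034,0.398,-0.123,0,0,11.3],[0.5,-0.034,0.398,-0.123,0,0,11.3]]'
python3 - <<'E'
from h import *
s=bot.read_state(); print(s['time_s'],np.round(s['position'],4),np.round(s['joint_positions'],1))
ci=viewer.camera_info("wrist"); im,d=viewer.capture("wrist")
from numpy import c_
P=cloud(ci,d,np.ones(d.shape,bool)); 
k=(abs(P[:,2]-.0595)<.004)&(abs(P[:,0]-.477)<.16)&(abs(P[:,1]-.333)<.14); print('rim',k.sum(),rect(P[k]))
k=(P[:,2]<.05)&(P[:,2]>.0)&(abs(P[:,0]-.477)<.06)&(abs(P[:,1]-.333)<.06); print('floor z',np.percentile(P[k][:,2],[10,50,90]))
print([(q['p'],np.round(q['xyz'],3)) for q in models.tip_of("wrist","carton_floor")])
E
```

```text
time_s: 7.0
position: [0.476, 0.3321, 0.1486]
tcp_rot: [[-0.981, 0.196, -0.002], [0.196, 0.981, -0.002], [0.002, -0.002, -1.0]]
force: [0.3, 0.1, -2.3]
opening: 0.638
grasp_force: 30.0
7.0 [0.476  0.3321 0.1486] [ 23.9  33.2  93.   -0.   54.  -54.8]
rim 8832 (array([474.6, 333.2]), array([203.9, 162.4]), -11.5)
floor z [0.00345304 0.00437487 0.00528067]
[]
```

```bash
python3 -m jog '[[0.5,0,0,0.05,0,0,0],[0.5,0,0,0.09,0,0,0],[0.5,0,0,0.115,0,0,0],[0.5,0,0,0.125,0,0,0],[0.5,0,0,0.13,0,0,0],[0.5,0,0,0.13,0,0,0],[0.5,0,0,0.13,0,0,0],[0.85,0,0,0.13,0,0,0],[0.85,0,0,0.13,0,0,0],[0.85,0,0,0.13,0,0,0],[0.85,0,0,0.13,0,0,0]]'
```

```text
time_s: 8.48
position: [0.4771, 0.3331, 0.0197]
tcp_rot: [[-0.981, 0.196, 0.0], [0.196, 0.981, 0.0], [-0.0, 0.0, -1.0]]
force: [-0.4, -0.8, -0.1]
opening: 0.841
grasp_force: 0.0
```

```bash
python3 -m jog '[[0.85,0,0,-0.02,0,0,0],[0.85,0,0,-0.06,0,0,0],[1,0,0,-0.12,0,0,0],[1,0,0,-0.18,0,0,0],[1,0,0,-0.24,0,0,0],[1,0,0,-0.28,0,0,0],[1,0,0,-0.28,0,0,0]]'
python3 - <<'E'
from h import *
s=bot.read_state(); print(s['time_s'],np.round(s['position'],4),np.round(s['joint_positions'],1))
ci=viewer.camera_info("wrist"); im,d=viewer.capture("wrist")
for q in models.outline_of("wrist","brick"):
    m=q['mask'];P=cloud(ci,d,m);print(q['p'],np.percentile(P[:,2],[5,50,95]).round(4),rect(P[P[:,2]>.025]))
E
```

```text
time_s: 9.35
position: [0.4788, 0.334, 0.3038]
tcp_rot: [[-0.981, 0.196, 0.008], [0.196, 0.981, 0.004], [-0.007, 0.005, -1.0]]
force: [0.2, -0.5, -0.9]
opening: 0.995
grasp_force: 0.0
9.35 [0.4788 0.334  0.3038] [ 23.9  22.6  83.6   0.   73.3 -54.8]
0.57 [0.0295 0.0316 0.0332] (array([478.1, 332.4]), array([120.3,  56.1]), -11.2)
```

```bash
python3 -m jog '[[1,-0.012,-0.05,0,0,0,0],[1,-0.027,-0.1,0,0,0,8],[1,-0.04,-0.15,0,0,0,16],[1,-0.054,-0.2,0,0,0,24],[1,-0.068,-0.25,0,0,0,32],[1,-0.081,-0.3,0,0,0,40],[1,-0.095,-0.35,0,0,0,48],[1,-0.108,-0.4,0,0,0,56],[1,-0.122,-0.45,0,0,0,62],[1,-0.135,-0.5,0,0,0,68],[1,-0.149,-0.55,0,0,0,68],[1,-0.16,-0.59,0,0,0,68],[1,-0.166,-0.613,0,0,0,68],[1,-0.166,-0.613,0,0,0,68],[1,-0.166,-0.613,0,0,0,68]]'
python3 - <<'E'
from h import *
s=bot.read_state(); print(s['time_s'],np.round(s['position'],4),np.round(s['joint_positions'],1));print(np.round(s['tcp_rot'],3))
ci=viewer.camera_info("wrist"); im,d=viewer.capture("wrist"); cv2.imwrite("pics/w2.png",im)
P=cloud(ci,d,np.ones(d.shape,bool))
k=(abs(P[:,2]-.1415)<.009)&(abs(P[:,0]-.52)<.12)&(abs(P[:,1]+.33)<.13); print('top all',rect(P[k]))
for q in models.outline_of("wrist","tamper")[:2]:
    P=cloud(ci,d,q['mask']);z=np.percentile(P[:,2],[50,97]);print(q['p'],q['mask'].sum(),z,rect(P[abs(P[:,2]-z[1])<.004]))
    Q=P[P[:,2]<.04]; print('foot',len(Q), rect(Q) if len(Q)>20 else '')
for t in("tamper","eye","caddy","stand","peg_root","peg_tip"): print(t,[(round(q['p'],2),np.round(q['xyz'],3)) for q in models.tip_of("wrist",t)[:2]])
E
```

```text
time_s: 11.32
position: [0.5192, -0.2987, 0.2988]
tcp_rot: [[-0.187, 0.982, -0.002], [0.982, 0.187, 0.002], [0.003, -0.001, -1.0]]
force: [0.1, 0.5, 0.7]
opening: 1.002
grasp_force: 0.0
11.325 [ 0.5192 -0.2987  0.2988] [-40.6  24.5  81.3   0.   74.4 -51.4]
[[-0.187  0.982 -0.002]
 [ 0.982  0.187  0.002]
 [ 0.003 -0.001 -1.   ]]
top all (array([ 523.5, -334.9]), array([150.2,  99.8]), -79.2)
0.62 3871 [0.02035616 0.14659462] (array([ 518.8, -299.4]), array([50.6, 13.7]), -78.9)
foot 2429 (array([ 520., -308.]), array([81., 48.]), 10.8)
tamper [(0.57, array([ 0.521, -0.299,  0.001]))]
eye [(0.95, array([ 0.518, -0.294,  0.126]))]
caddy [(0.8, array([ 0.518, -0.332, -0.001]))]
stand []
peg_root []
peg_tip []
```

View pics/w2.png

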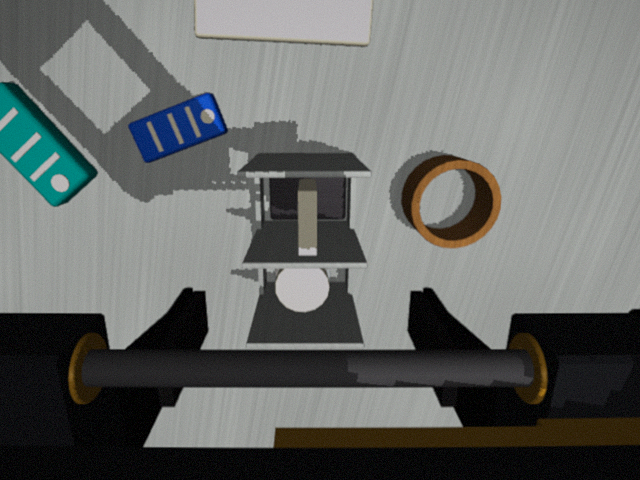

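The picture shows the tamper head upright in its bay at (307,215), the jar at (302,288) and the tape at (452,202). The tool is aligned, so I'll descend, grip the faces below the eye and lift.

```bash
python3 -m jog '[[0.6,-0.001,0,0.06,0,0,0],[0.6,-0.001,0,0.12,0,0,0],[0.6,-0.001,0,0.16,0,0,0],[0.6,-0.001,0,0.19,0,0,0],[0.6,-0.001,0,0.202,0,0,0],[0.6,-0.001,0,0.202,0,0,0],[0,-0.001,0,0.202,0,0,0],[0,-0.001,0,0.202,0,0,0],[0,-0.001,0,0.202,0,0,0],[0,-0.001,0,0.202,0,0,0],[0,-0.001,0,0.202,0,0,0],[0,-0.001,0,0.202,0,0,0]]'
```

```text
time_s: 13.22
position: [0.5197, -0.3016, 0.0977]
tcp_rot: [[-0.186, 0.983, -0.0], [0.983, 0.186, -0.0], [0.0, -0.0, -1.0]]
force: [-0.3, -0.5, 1.5]
opening: 0.158
grasp_force: 30.0
```

```bash
python3 -m jog '[[0,0,0,-0.02,0,0,0],[0,0,0,-0.05,0,0,0],[0,0,0,-0.09,0,0,0],[0,0,0,-0.13,0,0,0],[0,0,0,-0.165,0,0,0],[0,0,0,-0.165,0,0,0],[0,0.03,-0.003,-0.165,0,0,0],[0,0.07,-0.006,-0.165,0,0,0],[0,0.12,-0.01,-0.165,0,0,0],[0,0.17,-0.014,-0.165,0,0,0],[0,0.21,-0.017,-0.165,0,0,0],[0,0.24,-0.019,-0.165,0,0,0],[0,0.254,-0.02,-0.165,0,0,0],[0,0.254,-0.02,-0.14,0,0,0],[0,0.254,-0.02,-0.1,0,0,0],[0,0.254,-0.02,-0.06,0,0,0],[0,0.254,-0.02,-0.03,0,0,0],[0,0.254,-0.02,-0.015,0,0,0],[0,0.254,-0.02,-0.015,0,0,0]]'
python3 - <<'E'
from h import *
s=bot.read_state(); print(s['time_s'],np.round(s['position'],4),np.round(s['joint_positions'],1))
for c in ("scene","side"):
    im,d=viewer.capture(c);ci=viewer.camera_info(c);P=cloud(ci,d,np.ones(d.shape,bool))
    print(c,[(round(q['p'],2),np.round(q['xyz'],3)) for q in models.tip_of(c,"tamper")[:2]])
    k=(abs(P[:,0]-.4525)<.06)&(abs(P[:,1]+.056)<.05)&(P[:,2]>.016)&(P[:,2]<.06)
    Q=P[k]; print(k.sum(),np.percentile(Q[:,2],[2,50,98]).round(3),rect(Q) )
    if c=="side": cv2.imwrite("pics/s1.png",cv2.resize(im[140:400,220:520],None,fx=2,fy=2))
E
```

```text
time_s: 15.6
position: [0.4521, -0.0559, 0.1107]
tcp_rot: [[-0.185, 0.983, -0.004], [0.983, 0.185, 0.001], [0.002, -0.004, -1.0]]
force: [0.9, 0.8, -3.8]
opening: 0.16
grasp_force: 30.0
15.6 [ 0.4521 -0.0559  0.1107] [-21.1  29.8 112.3  -0.   38.1 -31.8]
scene [(0.81, array([ 0.454, -0.052,  0.019])), (0.5, array([0.72 , 0.032, 0.188]))]
581 [0.017 0.033 0.057] (array([452.8, -54.8]), array([116.5,  91.8]), -1.5)
side [(0.56, array([ 0.454, -0.053,  0.025]))]
607 [0.022 0.034 0.057] (array([454.2, -56.1]), array([102.6,  65.6]), 7.1)
```

View pics/s1.png

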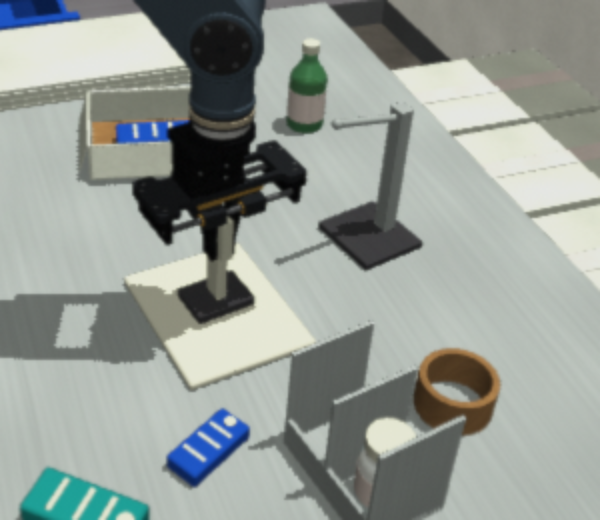

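The tamper hangs upright over the board, with its foot at (217,295) in the crop. I'll lower the last 8 mm, release, rise and turn to grip the edges.

```bash
python3 -m jog '[[0,0,0,0.004,0,0,0],[0,0,0,0.008,0,0,0],[0,0,0,0.008,0,0,0],[0,0,0,0.008,0,0,0]]'; python3 -m jog '[[0.5,0,0,0,0,0,0],[0.5,0,0,0,0,0,0],[0.5,0,0,0,0,0,0],[0.5,0,0,0,0,0,0],[0.7,0,0,-0.03,0,0,0],[1,0,0,-0.08,0,0,0],[1,0,0,-0.13,0,0,0],[1,0,0,-0.13,0,0,-10],[1,0,0,-0.13,0,0,-20],[1,0,0,-0.13,0,0,-30],[1,0,0,-0.13,0,0,-40],[1,0,0,-0.13,0,0,-50],[1,0,0,-0.13,0,0,-60],[1,0,0,-0.13,0,0,-70],[1,0,0,-0.13,0,0,-80],[1,0,0,-0.13,0,0,-90],[1,0,0,-0.13,0,0,-90],[1,0,0,-0.13,0,0,-90]]'
python3 - <<'E'
from h import *
s=bot.read_state(); print(s['time_s'],np.round(s['position'],4),np.round(s['joint_positions'],1))
ci=viewer.camera_info("wrist"); im,d=viewer.capture("wrist"); cv2.imwrite("pics/w3.png",im)
for q in models.outline_of("wrist","tamper")[:2]:
    P=cloud(ci,d,q['mask']);z=np.percentile(P[:,2],[50,97]);print(q['p'],q['mask'].sum(),z,rect(P[abs(P[:,2]-z[1])<.005]))
    Q=P[(P[:,2]<.035)&(P[:,2]>.02)]; print('foot',len(Q), np.median(Q[:,2]),rect(Q))
for t in("tamper","eye","peg_root","peg_tip"): print(t,[(round(q['p'],2),np.round(q['xyz'],3)) for q in models.tip_of("wrist",t)[:2]])
for c in ("scene","side"):
    im,d=viewer.capture(c)
    for t in("tamper","eye","peg_root","peg_tip","stand"): print(c,t,[(round(q['p'],2),np.round(q['xyz'],3)) for q in models.tip_of(c,t)[:2]])
    ci=viewer.camera_info(c)
    P=cloud(ci,d,np.ones(d.shape,bool)); k=(P[:,2]>.003)&(P[:,2]<.018)&(abs(P[:,0]-.70)<.085)&(abs(P[:,1]-.03)<.09);print('base',rect(P[k]))
    k=(P[:,2]>.18)&(P[:,2]<.216)&(abs(P[:,0]-.67)<.075)&(abs(P[:,1]-.022)<.05);Q=P[k]
    # peg line: bins along x
    for a in np.arange(.61,.75,.015):
        B=Q[(Q[:,0]>=a)&(Q[:,0]<a+.015)]
        if len(B)>3: print(round(a+.0075,4),len(B),B[:,1].min().round(4),B[:,1].max().round(4),B[:,2].max().round(4))
E
```

```text
time_s: 16.3
position: [0.4531, -0.0557, 0.1046]
tcp_rot: [[-0.186, 0.983, 0.0], [0.983, 0.186, -0.0], [-0.0, 0.0, -1.0]]
force: [-1.0, -0.3, -2.9]
opening: 0.156
grasp_force: 30.0
time_s: 18.55
position: [0.4529, -0.0557, 0.2345]
tcp_rot: [[-0.983, -0.183, -0.0], [-0.183, 0.983, 0.0], [0.0, 0.0, -1.0]]
force: [0.9, -0.0, -0.5]
opening: 1.001
grasp_force: 0.0
18.55 [ 0.4529 -0.0557  0.2345] [ -21.1   17.2  105.4    0.    57.5 -121.6]
0.85 7606 [0.07674575 0.15237044] (array([452.6, -53.2]), array([48.8, 14.6]), -79.3)
foot 3329 0.02557953230548271 (array([438.6, -55.6]), array([60.1, 51.7]), -79.3)
tamper [(0.71, array([ 0.455, -0.052,  0.012]))]
eye [(0.79, array([ 0.454, -0.049,  0.13 ]))]
peg_root []
peg_tip []
scene tamper [(0.93, array([ 0.452, -0.052,  0.013])), (0.62, array([ 0.527, -0.369,  0.008]))]
scene eye [(0.57, array([ 0.452, -0.053,  0.128]))]
scene peg_root [(0.59, array([0.719, 0.032, 0.19 ]))]
scene peg_tip [(0.59, array([0.624, 0.015, 0.209]))]
scene stand [(0.69, array([0.73 , 0.038, 0.   ]))]
base (array([700.6,  30.3]), array([179.5, 167.5]), -89.7)
0.6325 17 0.0034 0.0172 0.2155
0.6475 34 0.0086 0.0199 0.2147
0.6625 36 0.0117 0.0247 0.2137
0.6775 36 0.0147 0.0278 0.2087
0.6925 35 0.0193 0.0302 0.2067
0.7075 38 0.0221 0.0334 0.2035
0.7225 43 0.0218 0.0451 0.2079
0.7375 170 0.0216 0.0465 0.2093
side tamper [(0.69, array([ 0.453, -0.054,  0.017]))]
side eye [(0.77, array([ 0.451, -0.055,  0.133]))]
side peg_root [(0.86, array([0.724, 0.034, 0.19 ]))]
side peg_tip [(0.72, array([0.624, 0.01 , 0.212]))]
side stand [(0.61, array([0.732, 0.035, 0.004]))]
base (array([698.2,  32.7]), array([168.7, 160.3]), -81.3)
0.6175 7 0.003 0.0126 0.216
0.6325 15 -0.0016 0.0113 0.2152
0.6475 20 0.0068 0.0154 0.2145
0.6625 18 0.0099 0.0156 0.2113
0.6775 21 0.0131 0.0216 0.2094
0.6925 19 0.0174 0.0236 0.2045
0.7075 17 0.021 0.0307 0.2006
0.7225 78 0.0176 0.0434 0.2066
0.7375 40 0.0183 0.043 0.2067
```

View pics/w3.png

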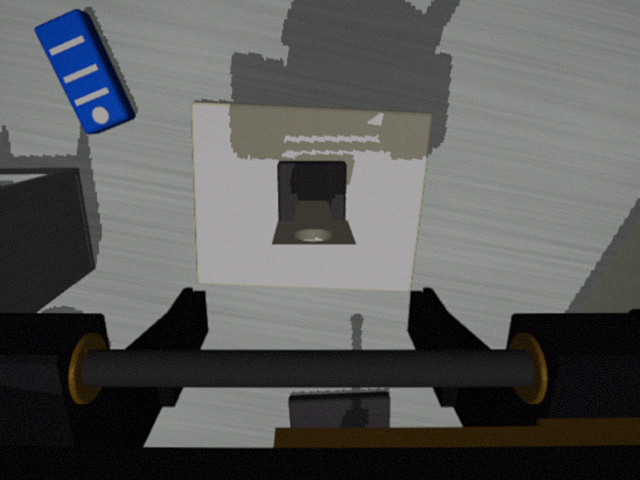

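The picture shows the tamper standing free and upright on the board, with the head at (314,225) and the eye visible. The tool is aligned to its edges, so I'll descend and grip.

```bash
python3 -m jog '[[1,0,0.002,0.04,0,0,0],[1,0,0.002,0.08,0,0,0],[1,0,0.002,0.105,0,0,0],[1,0,0.002,0.1165,0,0,0],[1,0,0.002,0.1165,0,0,0],[0,0,0.002,0.1165,0,0,0],[0,0,0.002,0.1165,0,0,0],[0,0,0.002,0.1165,0,0,0],[0,0,0.002,0.1165,0,0,0],[0,0,0.002,0.1165,0,0,0],[0,0,0.002,0.1165,0,0,0],[0,0,0.002,0.1165,0,0,0]]'
```

```text
time_s: 20.95
position: [0.4526, -0.0536, 0.1182]
tcp_rot: [[-0.983, -0.186, -0.0], [-0.186, 0.983, 0.0], [-0.0, 0.0, -1.0]]
force: [-0.5, 2.4, 3.0]
opening: 0.572
grasp_force: 29.9
```

```bash
python3 - <<'E'
from h import *
s=bot.read_state(); ci=dict(viewer.camera_info("wrist"))
def TT(R,p):
    T=np.eye(4);T[:3,:3]=R;T[:3,3]=p;return T
now=TT(s['tcp_rot'],s['position'])
M=np.array(ci['world_to_cam'])@now   # tcp->cam
a=np.radians(180+10.55); c,sn=np.cos(a),np.sin(a)
old=TT(np.array([[c,sn,0],[sn,-c,0],[0,0,-1]]),[.4529,-.0557,.2345])
ci['world_to_cam']=M@np.linalg.inv(old)
im=cv2.imread("pics/w3.png")
for tip,root in (((.6245,.0122,.211),(.720,.033,.190)),((.6245,.0092,.211),(.720,.030,.190))):
    print(np.round(proj(ci,[tip,root]),1))
# top head check
print(np.round(proj(ci,[[.4526,-.0535,.152]]),1))
x=cv2.resize(im[290:440,270:430],None,fx=5,fy=5,interpolation=cv2.INTER_CUBIC)
for P,col in (((357,320),None),): pass
p=proj(ci,[[.6245,.0122,.211],[.720,.033,.190]]); 
for q in p: cv2.drawMarker(x,tuple(np.int32((q-[270,290])*5)),(0,0,255),cv2.MARKER_CROSS,14,1)
cv2.imwrite("pics/w3c.png",x[:600,:800])
E
```

```text
[[368.3 574.5]
 [361.9 637.4]]
[[363.4 573.9]
 [357.8 636.9]]
[[312.7 255.5]]
```

View pics/w3c.png

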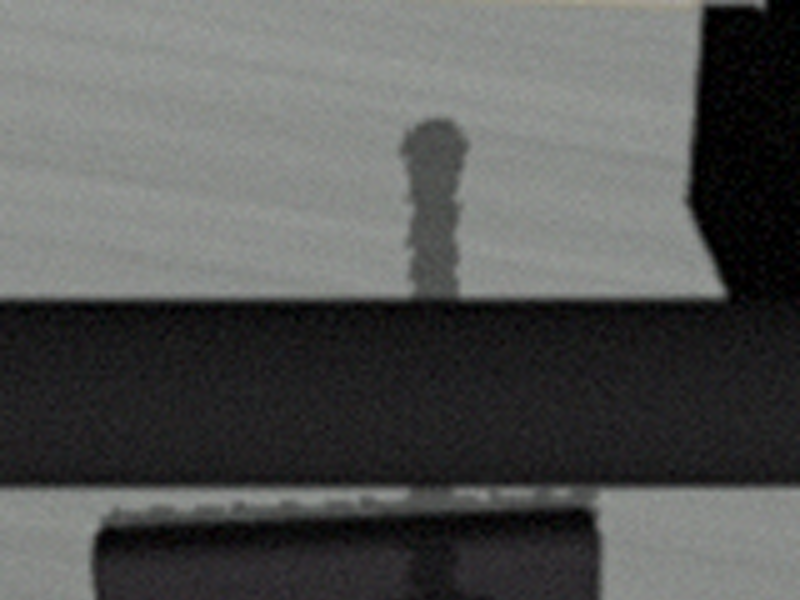

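That crop shows only the peg's shadow, with its tip at about (357,319) in the full picture. I'll measure the peg itself in the two fixed cameras.

```bash
python3 - <<'E'
from h import *
out=[]
for c in ("scene","side"):
    im,d=viewer.capture(c); ci=viewer.camera_info(c)
    p=proj(ci,[[.6245,.0122,.211],[.720,.033,.190]]); m=np.int32(p.mean(0)); print(c,np.round(p,1))
    x0,y0=m[0]-33,m[1]-50; print(x0,y0)
    x=cv2.resize(im[y0:y0+100,x0:x0+66],None,fx=6,fy=6,interpolation=cv2.INTER_CUBIC)
    for q in p: cv2.drawMarker(x,tuple(np.int32((q-[x0,y0]+.5)*6)),(0,0,255),cv2.MARKER_CROSS,14,1)
    out.append(x)
cv2.imwrite("pics/peg.png",np.hstack(out))
E
```

```text
scene [[324.1 263.5]
 [338.3 306. ]]
298 234
side [[386.3 201.5]
 [416.4 198.6]]
368 150
```

View pics/peg.png

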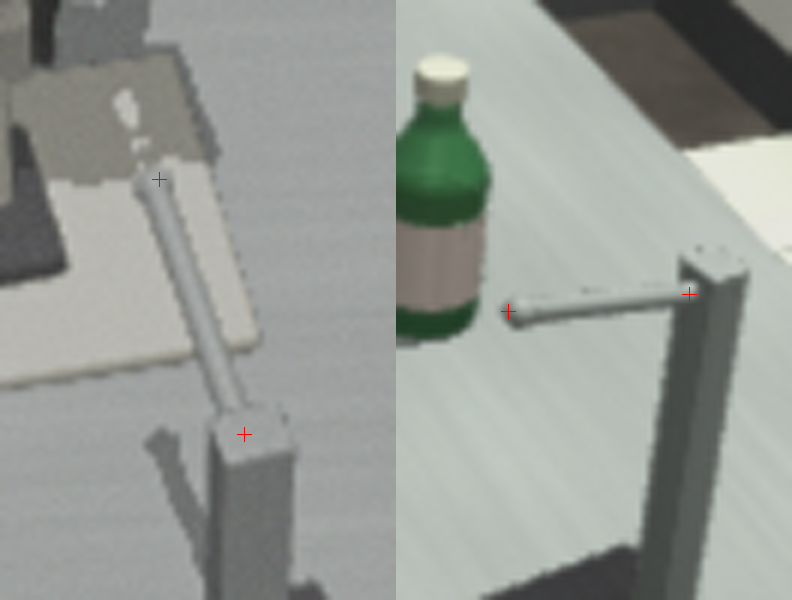

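Crop positions: the ball is at scene (323,264) and side (387.5,202). The peg axis runs to scene (336,301) and side (415.7,199). I'll triangulate the tip and the axis from these.

```bash
python3 - <<'E'
from h import *
S,D=viewer.camera_info("scene"),viewer.camera_info("side")
f=lambda o,x,y:(o[0]+x/6-.5,o[1]+y/6-.5)
ps=[f((298,234),*q) for q in((153,182),(230,405))]; pd=[f((368,150),*q) for q in((120,315),(289,297))]
def ray(ci,uv):
    T=np.linalg.inv(np.array(ci['world_to_cam']));n=rays(ci,uv);d=np.c_[n,np.ones(len(n))]@T[:3,:3].T
    return T[:3,3],d/np.linalg.norm(d,axis=1)[:,None]
o1,d1=ray(S,ps);o2,d2=ray(D,pd)
A=np.c_[d1[0],-d2[0]];t=np.linalg.lstsq(A,o2-o1,rcond=None)[0]
a,b=o1+t[0]*d1[0],o2+t[1]*d2[0];tip=(a+b)/2;print('tip',tip.round(4),'gap',np.linalg.norm(a-b).round(4))
u=np.cross(np.cross(d1[0],d1[1]),np.cross(d2[0],d2[1]));u/=np.linalg.norm(u);u*=np.sign(u[0])
print('dir',u.round(3),'yaw',np.degrees(np.arctan2(u[1],u[0])),'rise',np.degrees(np.arcsin(-u[2])))
print('tip via z=.212: scene',plane(S,ps[:1],.212).round(4),'side',plane(D,pd[:1],.212).round(4))
P=[]
for c,ci in(("scene",S),("side",D)):
    im,d=viewer.capture(c);m=[q for q in models.outline_of(c,"stand") if q['p']>.5][:1]
    Q=cloud(ci,d,m[0]['mask']);k=(Q[:,2]<.02)&(Q[:,2]>.004)&(abs(Q[:,0]-.7)<.1)&(abs(Q[:,1]-.03)<.1);print(c,'base',rect(Q[k]))
    k=Q[:,2]>.2;k&=Q[:,0]>.715;print('posttop',Q[k].mean(0).round(4),k.sum())
E
```

```text
tip [0.6261 0.0095 0.2112] gap 0.001
dir [ 0.954  0.218 -0.208] yaw 12.871124151189253 rise 11.993269878055862
tip via z=.212: scene [[0.6262 0.0098 0.212 ]] side [[0.6256 0.0077 0.212 ]]
scene base (array([708.4,  29. ]), array([111.1, 101.3]), -77.2)
posttop [0.7325 0.0336 0.2043] 121
side base (array([705.1,  25.4]), array([115.1, 102.9]), -76.5)
posttop [0.727  0.0287 0.2041] 44
```

```bash
python3 -m jog '[[0,0,0,-0.02,0,0,0],[0,0,0,-0.05,0,0,0],[0,0,0,-0.0795,0,0,0],[0,-0.02,0.01,-0.0795,0,0,-2.3],[0,-0.05,0.02,-0.0795,0,0,-2.3],[0,-0.08,0.0284,-0.0795,0,0,-2.3],[0,-0.11,0.0284,-0.0795,0,0,-2.3],[0,-0.135,0.0284,-0.0795,0,0,-2.3],[0,-0.1532,0.0284,-0.0795,0,0,-2.3],[0,-0.1532,0.0284,-0.0795,0,0,-2.3],[0,-0.1532,0.0284,-0.0795,0,0,-2.3],[0,-0.1532,0.0284,-0.0795,0,0,-2.3]]'
python3 - <<'E'
from h import *
s=bot.read_state();print(np.round(s['position'],4))
out=[]
for c in ("scene","side"):
    im,d=viewer.capture(c); ci=viewer.camera_info(c)
    for t in("eye","tamper","peg_tip"): print(c,t,[(round(q['p'],2),np.round(q['xyz'],3)) for q in models.tip_of(c,t)[:2]])
    e=s['position']+np.array([0,0,.0138])
    p=proj(ci,[e,[.627,.0095,.2115]]); m=np.int32(p.mean(0)); x0,y0=m[0]-33,m[1]-40
    x=cv2.resize(im[y0:y0+100,x0:x0+66],None,fx=6,fy=6,interpolation=cv2.INTER_CUBIC)
    for q in p: cv2.drawMarker(x,tuple(np.int32((q-[x0,y0]+.5)*6)),(0,0,255),cv2.MARKER_CROSS,14,1)
    out.append(x)
cv2.imwrite("pics/hang1.png",np.hstack(out))
E
```

```text
time_s: 22.75
position: [0.5966, 0.0025, 0.1971]
tcp_rot: [[-0.974, -0.225, -0.002], [-0.225, 0.974, 0.0], [0.002, 0.001, -1.0]]
force: [-0.2, 0.5, -2.8]
opening: 0.575
grasp_force: 30.0
[0.5966 0.0025 0.1971]
scene eye [(0.63, array([0.598, 0.005, 0.209]))]
scene tamper [(0.75, array([0.597, 0.006, 0.092]))]
scene peg_tip [(0.66, array([0.627, 0.016, 0.211]))]
side eye [(0.89, array([ 0.595, -0.001,  0.212]))]
side tamper [(0.64, array([0.599, 0.002, 0.093])), (0.38, array([ 0.523, -0.331, -0.004]))]
side peg_tip [(0.5, array([ 0.453, -0.056,  0.005]))]
```

View pics/hang1.png

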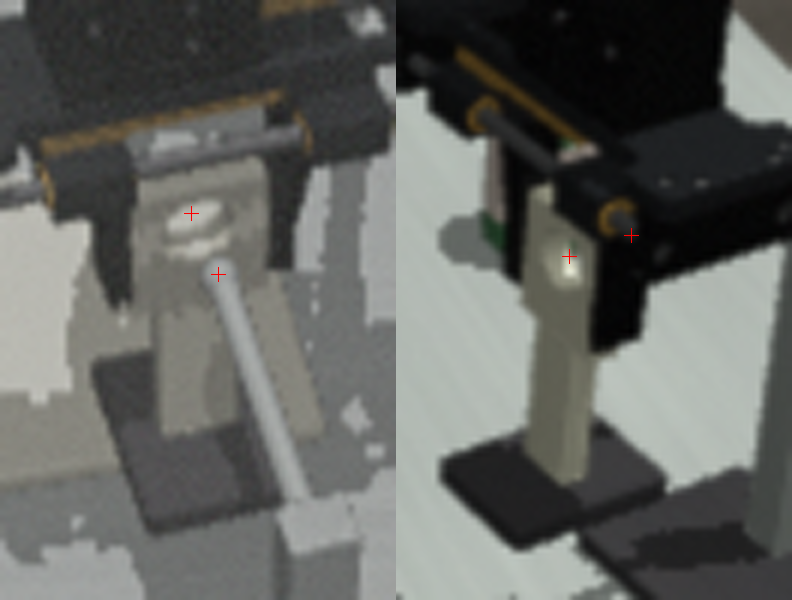

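The crops show the eye facing the ball tip and lined up with it: eye at scene crop (196,225), ball at (218,272). I'll insert slowly along the peg.

```bash
python3 -m jog '[[0,-0.01,0,0,0,0,0],[0,-0.02,0,0,0,0,0],[0,-0.03,0,0,0,0,0],[0,-0.04,0,0.002,0,0,0],[0,-0.04,0,0.002,0,0,0]]'; python3 -m jog '[[0,-0.01,0,0.002,0,0,0],[0,-0.02,0,0.0045,0,0,0],[0,-0.03,0,0.0065,0,0,0],[0,-0.037,0,0.008,0,0,0],[0,-0.037,0,0.008,0,0,0],[0,-0.037,0,0.008,0,0,0]]'; python3 -m jog '[[0,0,0,0.002,0,0,0],[0,0,0,0.004,0,0,0],[0,0,0,0.0055,0,0,0],[0,0,0,0.0055,0,0,0]]'
```

```text
time_s: 23.78
position: [0.6377, 0.0118, 0.1951]
tcp_rot: [[-0.974, -0.225, 0.0], [-0.225, 0.974, -0.0], [-0.0, -0.0, -1.0]]
force: [0.3, 0.2, -3.0]
opening: 0.571
grasp_force: 30.0
time_s: 24.52
position: [0.6726, 0.0199, 0.1874]
tcp_rot: [[-0.974, -0.225, -0.001], [-0.225, 0.974, 0.0], [0.001, 0.0, -1.0]]
force: [-0.2, 0.7, -3.2]
opening: 0.573
grasp_force: 30.0
time_s: 25.02
position: [0.6728, 0.0199, 0.1819]
tcp_rot: [[-0.974, -0.225, -0.0], [-0.225, 0.974, 0.0], [0.0, 0.0, -1.0]]
force: [-0.9, 0.1, -3.5]
opening: 0.569
grasp_force: 30.0
```

```bash
python3 -m jog '[[0,0,0,0.001,0,0,0],[0,0,0,0.002,0,0,0],[0,0,0,0.002,0,0,0]]';python3 -m jog '[[0,0,0,0.001,0,0,0],[0,0,0,0.001,0,0,0]]'
```

```text
time_s: 25.4
position: [0.6731, 0.0199, 0.1812]
tcp_rot: [[-0.974, -0.225, 0.001], [-0.225, 0.974, -0.0], [-0.001, -0.0, -1.0]]
force: [-1.3, -0.6, 4.1]
opening: 0.57
grasp_force: 30.0
time_s: 25.65
position: [0.6731, 0.0198, 0.181]
tcp_rot: [[-0.974, -0.225, 0.001], [-0.225, 0.974, -0.0], [-0.001, -0.001, -1.0]]
force: [-4.5, 0.1, 8.0]
opening: 0.574
grasp_force: 30.0
```

```bash
python3 -m jog '[[0,0,0,-0.002,0,0,0],[0,0,0,-0.002,0,0,0]]'; python3 -m jog '[[0.62,0,0,0,0,0,0],[0.66,0,0,0,0,0,0],[0.7,0,0,0,0,0,0],[0.8,0,0,0,0,0,0],[0.9,0,0,0,0,0,0],[0.9,0,0,0,0,0,0],[0.9,0,0,0,0,0,0],[0.9,0,0,0,0,0,0]]'; python3 - <<'E'
from h import *
for c in ("scene","side"):
    im,d=viewer.capture(c)
    for t in("eye","tamper"): print(c,t,[(round(q['p'],2),np.round(q['xyz'],3)) for q in models.tip_of(c,t)[:2]])
E
```

```text
time_s: 25.9
position: [0.6732, 0.0199, 0.1812]
tcp_rot: [[-0.974, -0.225, 0.001], [-0.225, 0.974, -0.0], [-0.001, -0.0, -1.0]]
force: [-1.4, 0.6, 2.5]
opening: 0.572
grasp_force: 30.0
time_s: 26.9
position: [0.673, 0.0199, 0.1811]
tcp_rot: [[-0.974, -0.225, 0.0], [-0.225, 0.974, 0.0], [-0.0, -0.0, -1.0]]
force: [-0.4, 0.4, 0.9]
opening: 0.895
grasp_force: 0.0
scene eye [(0.81, array([0.671, 0.022, 0.192]))]
scene tamper [(0.61, array([0.663, 0.018, 0.074]))]
side eye [(0.86, array([0.669, 0.019, 0.198]))]
side tamper [(0.68, array([0.664, 0.017, 0.079]))]
```

```bash
python3 -m jog '[[1,0,0,0,0,0,0],[1,0,0,0,0,0,0],[1,0,0,-0.01,0,0,0],[1,0,0,-0.03,0,0,0],[1,0,0,-0.06,0,0,0],[1,0,0,-0.1,0,0,0],[1,0,0,-0.14,0,0,0],[1,0.06,-0.05,-0.16,0,0,0],[1,0.12,-0.1,-0.16,0,0,0],[1,0.15,-0.12,-0.16,0,0,0],[1,0.15,-0.12,-0.16,0,0,0],[1,0.15,-0.12,-0.16,0,0,0],[1,0.15,-0.12,-0.16,0,0,0],[1,0.15,-0.12,-0.16,0,0,0],[1,0.15,-0.12,-0.16,0,0,0],[1,0.15,-0.12,-0.16,0,0,0],[1,0.15,-0.12,-0.16,0,0,0],[1,0.15,-0.12,-0.16,0,0,0]]'; python3 - <<'E'
from h import *
for c in ("scene","side"):
    im,d=viewer.capture(c); cv2.imwrite(f"pics/{c}end.png",im)
    for t in("eye","tamper","brick","jar","tape","spray"): print(c,t,[(round(q['p'],2),np.round(q['xyz'],3)) for q in models.tip_of(c,t)[:3]])
E
```

```text
time_s: 29.45
position: [0.5538, -0.1307, 0.3411]
tcp_rot: [[-0.974, -0.225, 0.0], [-0.225, 0.974, 0.0], [-0.0, 0.0, -1.0]]
force: [-0.4, 0.8, 0.3]
opening: 1.002
grasp_force: 0.0
scene eye [(0.87, array([0.672, 0.022, 0.193])), (0.71, array([ 0.733,  0.327, -0.003]))]
scene tamper [(0.85, array([0.668, 0.024, 0.076]))]
scene brick [(0.81, array([ 0.373, -0.259,  0.003])), (0.78, array([ 0.232, -0.301,  0.002])), (0.62, array([ 0.477,  0.332, -0.001]))]
scene jar [(0.6, array([ 0.527, -0.373,  0.006]))]
scene tape [(0.68, array([ 0.664, -0.276, -0.002])), (0.38, array([0.476, 0.334, 0.003]))]
scene spray [(0.7, array([ 0.738,  0.329, -0.004]))]
side eye [(0.84, array([0.67 , 0.018, 0.196]))]
side tamper [(0.66, array([0.667, 0.018, 0.077]))]
side brick [(0.87, array([ 0.233, -0.298, -0.   ]))]
side jar [(0.63, array([ 0.526, -0.372,  0.008]))]
side tape [(0.83, array([ 0.659, -0.279,  0.002]))]
side spray [(0.84, array([0.734, 0.325, 0.   ]))]
```

View pics/sideend.png

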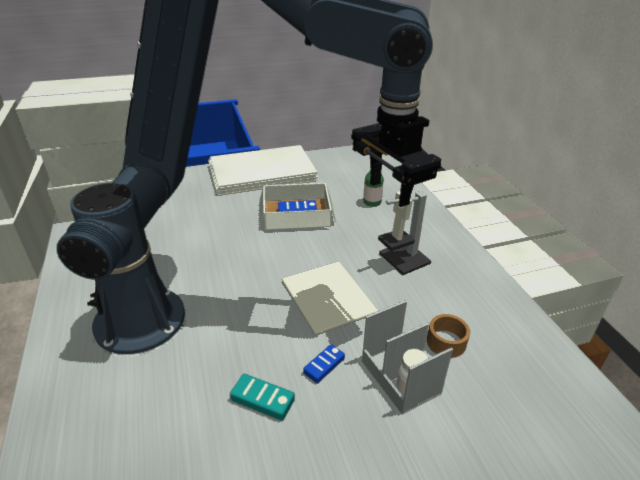

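The final view shows the tamper hanging on the peg at (402,220) and the brick in the carton at (297,205). The jar, tape and spray bottle are where they were, and the gripper is clear of everything.

```bash
python3 -c "from rig import workorder; print(workorder.hand_in())"
```

```text
the job is handed in; nothing more can be done
None
```

The job is handed in: the brick lies flat in the carton, the tamper was stood on the board, regripped by its head edges and hung by the eye on the peg, and the jar, tape and spray bottle were left where they were; no verdict was returned.

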